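Hang up the stamp and zero the letter scale

TASK

Someone has left a rubber stamp standing on the letter scale. Turn the stamp rack until its one empty fork faces the front (over the tongue of the rack's foot), keep the stamp upright and hang it there by its head, and then, with the scale empty, turn the scale's round knob until its pointer stands on the zero wedge of the dial. Leave the pencil cup, ink pad, tape dispenser and ink jar where they are.

Things in the scene. Friction and masses are not known exactly. Their poses are not given: they have to be found in the camera images.
- scale: Fixed letter scale: an aluminium case 150 (x) x 262 (y) x 50 mm high, origin under its centre. Near its +y end stands the weighing platform, near its -y end lies the dial, a white card 124 mm across flat on the case top, with a round black knob at its centre.
- platform_top (a point): Centre of the top of the square steel weighing platform, 112 x 108 mm, 70 mm along the scale's +y, about 78 mm above the desk. It floats on a spring and sinks about 4 mm for every 100 g, so it rises when the stamp is taken off.
- dial_centre (a point): Centre of the dial card's face, 65 mm along the scale's -y, 52 mm above the desk. Weight on the platform turns the card (about 0.4 rad for every 100 g, anticlockwise from above), so the card with its zero mark swings back when the stamp is taken off.
- knob_grip (a point): Centre of the round black knob on the dial, on its vertical axis at the height to grip, 79 mm above the desk: 52 mm across, straight sides from 57 to 90 mm, top at 95 mm. It turns endlessly about the vertical, either way, with light friction (0.04 N m), stays where it is left, and carries the pointer.
- pointer_tip (a point): Near the tip of the thin dark steel pointer that turns with the knob, 55 mm from the knob's axis, 56 mm above the desk (no obstacle: it lies on the dial, below the knob).
- zero_mark (a point): Zero mark of the dial: a solid black wedge, the broadest mark on the card, its point inwards; this point is on the wedge, 55 mm from the knob's axis. The pointer reads zero when pointer_tip is over it. All other marks are thin lines. How far round it rests differs from day to day.
- rack: Fixed foot of the stamp rack: a white disc 124 mm across and 14 mm thick, origin under its centre, with a flat white tongue 44 mm wide and 12 mm thick reaching to 110 mm from the axis on its front side, the -x side of this frame. A crown with four forks 90 degrees apart turns endlessly on it about the vertical.
- foot_tongue (a point): Outer end of the tongue on the rack's foot, on its top edge, straight in front of the rack's axis.
- crown_grip (a point): Centre of the wooden knob on top of the rack's crown, on its axis at the height to grip, 192 mm above the desk: 42 mm across, sides from 168 to 206 mm, top at 210 mm. Turning it turns the crown (0.06 N m; it stays where left). Three forks hold stamps just like the loose one, clipped fast: heads to 85 mm from the axis and 170 mm above the desk, bases to 98 mm from the axis.
- fork_seat (a point): Seat of the empty fork: middle of the slot between its two level tines, on their upper face, 68 mm from the crown's axis, 130 mm above the desk. The tines are 8 mm wide, 6 mm thick, 20 mm apart; the slot is open outwards. A stamp goes in from outside, its stem between the tines and its head at least 6 mm above them, then is lowered until the head rests on both tines.
- fork_end (a point): Outer end of the empty fork, between the tine ends, level with the top of the lips: a lip 5 mm high stands on each tine from 88 to 94 mm from the axis, and a 6 mm step lies 48 mm from the axis; the stamp's head sits between lips and step.
- stamp: The loose rubber stamp, 110 mm tall, about 200 g, origin under its base, z up its stem. From below: a wooden base 56 x 34 x 22 mm, a steel stem 12 mm thick up to 70 mm, and a round dark wooden head 34 mm across from 70 to 110 mm (its sides are straight from 70 to 102 mm). It stands upright on the scale's platform.
- stamp_seat (a point): Centre of the underside of the loose stamp's head, 70 mm above its base; on fork_seat when hung.
- pencil_cup: Dark steel pencil cup, 72 mm across, 95 mm high, pencils to 154 mm; origin under its centre. Leave alone.
- ink_pad: Flat ink pad tin 77 x 117 x 20 mm, origin under its centre. Leave alone.
- tape_dispenser: Black tape dispenser 50 (x) x 140 (y) x 92 mm, origin under its centre. Leave alone.
- ink_jar: Small jar 54 mm across, 62 mm high, origin under its centre. Leave alone.
Things that resemble listed ones, but are neither listed nor needed, are in the scene too. What is shaped like the rack but red is not meant. There is more than one size of the stamp; the job needs the larger.

How it is judged:
By the outcome, as a careful person would: the job done as asked, in the order asked, and still so for the second after the job is handed in, with the robot touching nothing.
It also fails if it takes over 69 s, if anything falls off the work surface, if the arm or the gripper's body presses on something with over 40 N, if the wrist force passes 120 N, or if a joint passes its speed limit or range.

ROBOT

A 6-joint arm with a two-finger parallel gripper is mounted at the origin on the work surface. World frame = base frame: x ahead of the robot, y to its left, z up, the work surface at z = 0. Lengths are in m, angles in rad, forces in N, time in s.
With the tool pointing down it reaches from about 0.225 to 0.875 m from the base axis. Payload 3.4 kg.
Tool frame: the origin (TCP) lies on the centre line of the jaws, within the pads' length; the fingertips stand 14 mm ahead of it and the grasp point (between the pads) lies 5 mm behind it; z points along the fingers, y is the line along which they close (so a half turn about z gives the same grasp; the last joint's range is limited). The gripper opens to 85 mm and grips with 20 to 120 N. Pads are 22 mm wide; open, the fingers measure 114 mm over their backs; the gripper's body (76 mm by 85 mm) begins 54 mm behind the grasp point. The pads swing forward as they close: fully open they stand 13 mm farther back than shut.
Start: joints at [-1.426, 0.276, 1.505, -0, 1.361, -0.121], TCP at [0.151, -0.555, 0.219] pointing down, gripper open.
Joint ranges: [-2.89, 2.89], [-0.75, 2.08], [0.22, 2.7], [-1.18, 4.32], [0.11, 2.71], [-2.7, 2.7]. Speed limits (rad/s): [2.57, 2.57, 3.14, 3.14, 3.14, 3.14].

INTERFACE

Orientations are given as a unit quaternion [w, x, y, z].
In Python, from rig import manip, eyes gives the robot as it stands.
- The arm moves only by the shell command python3 -m creep 'ROWS' [FORCE]. ROWS is JSON, a list of rows, each a list of 5 numbers: the opening, from 0 (shut) to 1 (fully open), then the shift along the tool's x, y, z normalised to -1 to 1, where 1 is 0.5 m, then the turn about the tool's z normalised to -1 to 1, where 1 is 360 degrees. In form: [[fingers, dx, dy, dz, spin], ...]. A call has 1 to 10 rows; each row is the pose to reach, as a shift and turn from the pose commanded when the call began, along the tool's axes at that moment, turning the shorter way round; what a row does not reach only later rows make up. A row lasts 1/10 s, in which the tool goes at most 50 mm and 8.59 degrees, less where a joint would pass 70% of its speed; a pose out of reach is approached as far as the arm can. A call with a number of a shift or a turn outside -1 to 1 is refused whole. A call with a gripper value outside its range is refused whole. The fingers move at their own pace and stop on an object; FORCE is the grip in N (left out, the last holds). Time passes only in rows, so rows that repeat a pose let the fingers close. It gives the time, the measured TCP pose, the force, the opening and the grip force at its end, in the units of the state.
- manip.get_state(): the state, without advancing time (a new reading comes with each control period).
- eyes.get_image(name): name is "scene" or "top" or "wrist"; returns a dict with "frame" (400x640x3 uint8, red, green, blue), "fx", "fy", "cx", "cy" (pixels), "R" (3x3) and "t" (3): a world point X has camera coordinates R X + t. Camera axes: x right, y down, z forward; pixel columns grow to the right and rows downward; lengths in m; the calibration is good to about 2 mm. A picture is of the moment at which its call begins. There is no depth.
- manip.sign_off(): hands the job in; it is judged then, once.
Trained networks look in the newest picture that a camera, given by its name, has taken for a name from the list of things; names that differ only in an ending like _2 or _b are one class to them, and where a whole thing is asked for, a point or a joint stands for the part that bears it (a point fixed in the world has none). Each returns a list of dicts, best first, with "confidence" (0 to 1); they miss things now and then, are a little off and sometimes report something else, mostly with a low value. They report only what shows in the picture. A call takes as long as a camera call. They do not tell look-alikes from the thing itself.
- eyes.regions_of(camera, label): "mask" (400x640 bool, what is visible of it) and "bbox" ([left, top, right, bottom] in pixels, round what is visible of it).
- eyes.place_of(camera, label): "centre" ([column, row] in pixels: a listed point, or the origin of a listed thing).
The state is a dict: "clock": time; "qpos": joint angles; "qd": joint speeds; "effort": joint torques, N m; "position": TCP position; "ee_rot": TCP orientation; "contact_force": force on the tool from outside, world axes, zero at the start; "moment": the same for the moment, N m; "width": finger opening in m; "gripper_force": force on a finger pad.
Only numpy, scipy, OpenCV 4.12 (cv2) and the standard library are available. Lean on these libraries where they do the work, as an engineer would, in place of code of your own. Each camera call takes 0.05 s, during which the arm holds its last target. There are 200 camera calls.

## Working session

There is one attempt and no reset: what is moved stays moved. The work goes in short steps, Python scripts to look and compute and a shell command to move; the robot and the scene stay as the last step left them, time stands still between calls to the robot, and variables do not carry over. Pictures are saved under pics/ and viewed, at most 13 in all, crops included, and the job is handed in when it is done.

```bash
ls; mkdir -p pics; cat > h.py <<'E'
import numpy as np, cv2
from rig import manip, eyes
def snap(cam,fn=None):
    im=eyes.get_image(cam)
    if fn: cv2.imwrite('pics/'+fn,cv2.cvtColor(im['frame'],cv2.COLOR_RGB2BGR))
    return im
def ray(im,px):
    R=np.array(im['R']);t=np.array(im['t'])
    d=R.T@np.array([(px[0]-im['cx'])/im['fx'],(px[1]-im['cy'])/im['fy'],1.]);return -R.T@t,d
def atz(im,px,z):
    c,d=ray(im,px);return c+d*(z-c[2])/d[2]
def proj(im,X):
    p=np.array(im['R'])@np.array(X)+np.array(im['t']);return np.array([im['fx']*p[0]/p[2]+im['cx'],im['fy']*p[1]/p[2]+im['cy']])
Z=dict(scale=0,platform_top=.078,dial_centre=.052,knob_grip=.079,pointer_tip=.056,zero_mark=.053,rack=0,foot_tongue=.012,crown_grip=.192,fork_seat=.130,fork_end=.135,stamp=.07,stamp_seat=.14,pencil_cup=0,ink_pad=0,tape_dispenser=0,ink_jar=0)
E
python3 - <<'E'
from h import *
for c in ('top','scene'):
    im=snap(c,c+'0.png'); print(c,np.round(atz(im,(320,200),0),3), 'cam',np.round(-np.array(im['R']).T@np.array(im['t']),3))
    for n,z in Z.items():
        for d in eyes.place_of(c,n)[:3]:
            print(n,round(d['confidence'],2),np.round(d['centre']),np.round(atz(im,d['centre'],z),3))
s=manip.get_state();print(s)
E
```

```text
pics
top [0.571 0.008 0.   ] cam [0.484 0.027 1.167]
scale 0.87 [405. 201.] [ 0.566 -0.246  0.   ]
platform_top 0.75 [387. 189.] [ 0.594 -0.178  0.078]
dial_centre 0.85 [431. 214.] [ 0.527 -0.306  0.052]
knob_grip 0.71 [232. 193.] [0.584 0.25  0.079]
knob_grip 0.54 [432. 205.] [ 0.551 -0.304  0.079]
knob_grip 0.2 [244. 194.] [0.584 0.219 0.079]
pointer_tip 0.53 [412. 215.] [ 0.525 -0.251  0.056]
zero_mark 0.84 [435. 195.] [ 0.581 -0.32   0.053]
rack 0.73 [243. 195.] [0.585 0.234 0.   ]
rack 0.59 [192. 273.] [0.361 0.378 0.   ]
rack 0.17 [412. 215.] [ 0.525 -0.265  0.   ]
foot_tongue 0.89 [192. 310.] [0.257 0.373 0.012]
foot_tongue 0.73 [246. 235.] [0.468 0.222 0.012]
foot_tongue 0.53 [442. 164.] [ 0.675 -0.354  0.012]
crown_grip 0.71 [164. 276.] [0.373 0.388 0.192]
crown_grip 0.63 [232. 192.] [0.577 0.229 0.192]
fork_seat 0.77 [178. 304.] [0.294 0.372 0.13 ]
fork_seat 0.67 [255. 178.] [0.62  0.182 0.13 ]
fork_end 0.81 [262. 173.] [0.633 0.162 0.135]
fork_end 0.64 [177. 313.] [0.274 0.375 0.135]
stamp 0.77 [391. 194.] [ 0.583 -0.191  0.07 ]
stamp 0.58 [328. 186.] [ 0.605 -0.013  0.07 
[... 1814 characters left out ...]
 'qpos': array([-1.42603174e+00,  2.75877019e-01,  1.50490200e+00, -2.68678461e-06,
        1.36072279e+00, -1.20994413e-01]), 'qd': array([ 6.73060171e-04,  5.09156088e-04, -4.65039747e-04,  3.95453726e-05,
       -3.56558596e-04, -5.74282518e-05]), 'effort': array([-3.40099200e-05, -4.16646695e+01, -2.46097630e+01, -1.59013925e-04,
        2.98022278e-04,  1.06308605e-05]), 'position': array([ 0.15101917, -0.55483691,  0.21864033]), 'ee_rot': array([ 4.54378038e-05,  9.91184464e-01,  1.32489079e-01, -7.73906536e-07]), 'contact_force': array([ 0.19921004,  1.47038759, -0.47047344]), 'moment': array([-0.00167265,  0.03668454,  0.02053961]), 'gripper_force': 0.0, 'width': 0.08563793658021852}
```

View pics/top0.png

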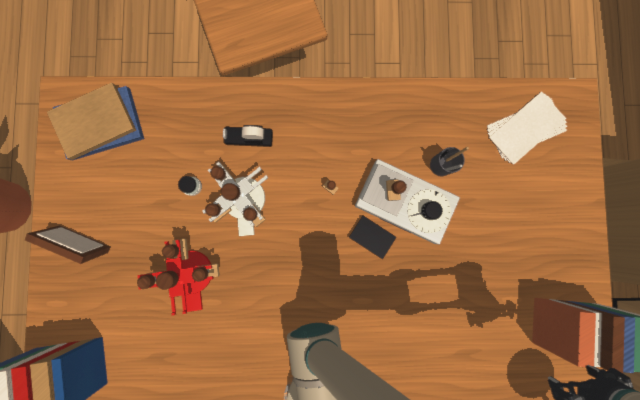

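View pics/scene0.png

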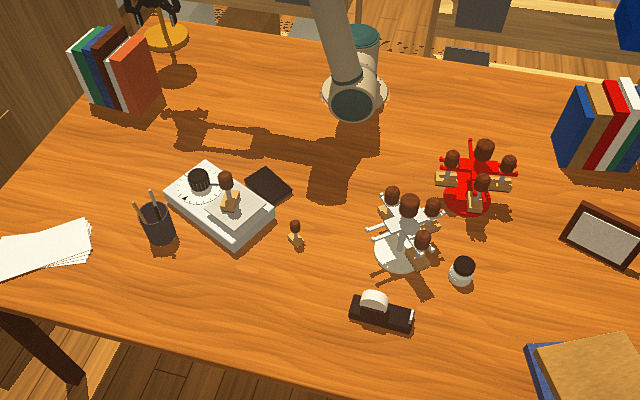

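The first views show the white rack at about (243,195) in the top image, with its empty fork up and to the right at (258,176) and its tongue at (246,235). The larger stamp is on the platform at (395,190), and the dial knob is at (432,210).

```bash
cat >> h.py <<'E'
def tool():
    from scipy.spatial.transform import Rotation as Ro
    s=manip.get_state();q=s['ee_rot'];R=Ro.from_quat([q[1],q[2],q[3],q[0]]).as_matrix()
    return np.array(s['position']),R,np.degrees(np.arctan2(R[1,0],R[0,0])),s
def plan(X,psi=None,msg=''):
    p,R,y,s=tool();d=R.T@(np.array(X)-p)/.5
    sp=0 if psi is None else -(((psi-y)+180)%360-180)/360
    print(msg,'d',np.round(d,4),'spin',round(sp,4),'pos',np.round(p,4),'yaw',round(y,1),'q6',round(s['qpos'][5],2),'F',np.round(s['contact_force'],1),'w',round(s['width'],4),'t',round(s['clock'],2))
E
python3 -c "
from h import *
plan((.37,-.16,.29),95,'half');plan((.58,.229,.29),174,'full')"
```

```text
half d [ 0.63   -0.6469 -0.1428] spin -0.2216 pos [ 0.151  -0.5548  0.2186] yaw 15.2 q6 -0.12 F [ 0.2  1.5 -0.5] w 0.0856 t 1.8
full d [ 1.2396 -1.2873 -0.1429] spin -0.441 pos [ 0.151  -0.5548  0.2186] yaw 15.2 q6 -0.12 F [ 0.2  1.5 -0.5] w 0.0856 t 1.8
```

```bash
python3 -m creep '[[1,0.07,-0.07,-0.06,-0.022],[1,0.14,-0.14,-0.12,-0.044],[1,0.21,-0.21,-0.143,-0.066],[1,0.28,-0.28,-0.143,-0.088],[1,0.35,-0.35,-0.143,-0.11],[1,0.42,-0.42,-0.143,-0.132],[1,0.49,-0.49,-0.143,-0.155],[1,0.56,-0.56,-0.143,-0.177],[1,0.63,-0.64,-0.143,-0.2],[1,0.63,-0.647,-0.143,-0.222]]'
python3 -c "
from h import *
plan((.58,.229,.29),174,'full')"
```

```text
clock: 2.8
position: [0.3712, -0.1562, 0.2904]
ee_rot: [0.0, 0.671, 0.742, 0.001]
contact_force: [0.4, -1.3, 0.1]
width: 0.0856
gripper_force: 0.0
full d [0.7249 0.4924 0.0026] spin -0.2174 pos [ 0.3712 -0.1562  0.2904] yaw 95.7 q6 -0.67 F [ 0.4 -1.3  0.1] w 0.0856 t 2.8
```

```bash
python3 -m creep '[[1,0.08,0.05,0,-0.022],[1,0.16,0.1,0,-0.044],[1,0.24,0.16,0,-0.066],[1,0.32,0.21,0,-0.088],[1,0.4,0.27,0,-0.11],[1,0.48,0.32,0,-0.132],[1,0.56,0.38,0,-0.155],[1,0.64,0.43,0,-0.177],[1,0.72,0.48,0,-0.2],[1,0.725,0.492,0,-0.217]]'
python3 -c "
from h import *
im=snap('wrist','w1.png')
for n in ('crown_grip','fork_end','fork_seat','foot_tongue','rack'):
    for d in eyes.place_of('wrist',n)[:2]: print(n,round(d['confidence'],2),np.round(d['centre']),np.round(atz(im,d['centre'],Z[n]),4))
plan((.58,.229,.197),174,'full')"
```

```text
clock: 3.8
position: [0.584, 0.2285, 0.2888]
ee_rot: [-0.0, 0.054, 0.999, 0.001]
contact_force: [-0.3, -1.4, -0.1]
width: 0.0856
gripper_force: 0.0
crown_grip 0.97 [326. 196.] [0.5801 0.2339 0.192 ]
fork_end 0.85 [272. 232.] [0.6331 0.1643 0.135 ]
fork_seat 0.72 [288. 219.] [0.6199 0.1856 0.13  ]
foot_tongue 0.64 [308.  90.] [0.4707 0.2233 0.012 ]
foot_tongue 0.18 [325. 196.] [0.6302 0.2312 0.012 ]
rack 0.74 [325. 162.] [0.5778 0.2365 0.    ]
full d [0.0054 0.0132 0.1867] spin -0.0024 pos [0.5819 0.2222 0.2903] yaw 173.1 q6 -1.2 F [ 0.8  0.5 -0.4] w 0.0852 t 4.1
```

View pics/w1.png

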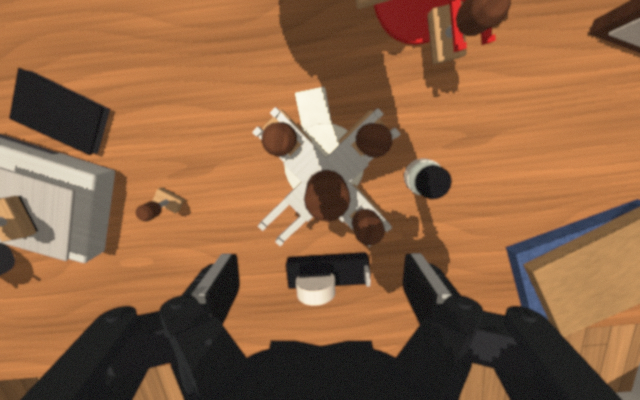

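The wrist view shows the crown knob at (327,195), the empty fork's end at (272,232) and the tongue's end at (310,90). The fingers straddle the knob line.

```bash
python3 -c "
from h import *
for c in ('wrist','top','scene'):
    im=snap(c)
    for n in ('crown_grip','foot_tongue','rack'):
        for d in eyes.place_of(c,n)[:2]: print(c,n,round(d['confidence'],2),np.round(atz(im,d['centre'],Z[n]),4))
    for d in eyes.regions_of(c,'crown_grip')[:2]:
        m=d['mask'];b=d['bbox'];print('mask',m.sum(),b)
plan((.58,.2315,.197),174,'full')"
```

```text
wrist crown_grip 0.83 [0.5789 0.2335 0.192 ]
wrist crown_grip 0.6 [0.569 0.318 0.192]
wrist foot_tongue 0.56 [0.4683 0.2207 0.012 ]
wrist rack 0.74 [0.5781 0.235  0.    ]
mask 9924 [262.2, 108.7, 405.1, 248.5]
mask 10373 [0.6, 135.7, 121.9, 261.0]
top crown_grip 0.78 [0.3749 0.3855 0.192 ]
top crown_grip 0.74 [0.577  0.2298 0.192 ]
top foot_tongue 0.9 [0.4642 0.2202 0.012 ]
top foot_tongue 0.61 [ 0.6107 -0.1903  0.012 ]
top rack 0.88 [0.365  0.3815 0.    ]
top rack 0.84 [0.5834 0.2328 0.    ]
mask 943 [221.5, 167.8, 266.1, 228.4]
mask 1579 [159.2, 238.4, 215.9, 296.6]
scene crown_grip 0.85 [0.3666 0.3772 0.192 ]
scene crown_grip 0.58 [0.5779 0.2271 0.192 ]
scene foot_tongue 0.9 [0.2533 0.3682 0.012 ]
scene rack 0.65 [0.5824 0.2289 0.    ]
mask 3486 [362.5, 186.8, 445.2, 273.0]
mask 3057 [431.6, 138.8, 516.9, 212.0]
full d [0.0068 0.0159 0.186 ] spin -0.002 pos [0.5825 0.2232 0.29  ] yaw 173.3 q6 -1.2 F [-0.2  0.7  0.4] w 0.0854 t 4.85
```

```bash
python3 -m creep '[[1,0.007,0.016,0.02,-0.002],[1,0.007,0.016,0.06,-0.002],[1,0.007,0.016,0.11,-0.002],[1,0.007,0.016,0.16,-0.002],[1,0.007,0.016,0.198,-0.002],[1,0.007,0.016,0.198,-0.002],[0.5,0.007,0.016,0.198,-0.002],[0.3,0.007,0.016,0.198,-0.002],[0.3,0.007,0.016,0.198,-0.002],[0.3,0.007,0.016,0.198,-0.002]]' 40
python3 -c "
from h import *
plan((.58,.2315,.191),174,'full')"
```

```text
clock: 5.85
position: [0.581, 0.2342, 0.1935]
ee_rot: [0.002, 0.053, 0.999, 0.003]
contact_force: [-2.0, 4.7, 6.2]
width: 0.0347
gripper_force: 32.9
full d [ 0.0015 -0.0055  0.0049] spin -0.0001 pos [0.581  0.2342 0.1935] yaw 174.0 q6 -1.2 F [-2.   4.7  6.2] w 0.0347 t 5.85
```

```bash
python3 -c "
from h import *
im=snap('wrist','w2.png')
print(proj(im,(.58,.2315,.21)))
for d in eyes.place_of('wrist','crown_grip')[:2]: print(round(d['confidence'],2),d['centre'],np.round(atz(im,d['centre'],.192),4))
plan((.58,.2315,.191),174,'full')"
```

```text
[316.74254068 257.9835408 ]
0.96 [318.7, 242.2] [0.579  0.2327 0.192 ]
0.56 [322.4, 297.4] [0.6185 0.2308 0.192 ]
full d [ 0.0058 -0.      0.012 ] spin 0.0 pos [0.5829 0.2312 0.197 ] yaw 174.0 q6 -1.2 F [-1.5 -2.8 13.8] w 0.0258 t 5.95
```

View pics/w2.png

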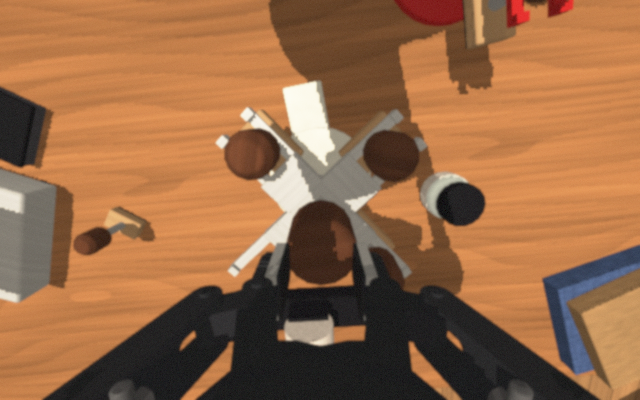

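The wrist view shows the knob at (322,242) with the fingers behind it, toward the bottom of the image. The pads are probably sliding off its far side. I'll open up and measure.

```bash
python3 -m creep '[[1,0,0,0,0],[1,0,0,0,0],[1,0,0,0,0]]'
python3 -c "
from h import *
im=snap('wrist')
p,R,y,s=tool()
print('cam',np.round(ray(im,(320,200))[0],4),'axis',np.round(ray(im,(320,200))[1],3),'fx',im['fx'])
print('tcp',p,proj(im,p),'tips',proj(im,p+R@[0,.043,.0]),proj(im,p+R@[0,-.043,.0]))
f=cv2.cvtColor(im['frame'],cv2.COLOR_RGB2HSV)
m=((f[...,2]>25)&(f[...,2]<130)&(f[...,1]>110)&((f[...,0]<12)|(f[...,0]>170))).astype(np.uint8)
n,l,st,c=cv2.connectedComponentsWithStats(m)
for i in range(1,n):
    if st[i,4]>400: print(st[i],c[i])
plan((.58,.2315,.191),174)
"
```

```text
clock: 6.25
position: [0.5801, 0.2317, 0.1916]
ee_rot: [0.0, 0.052, 0.999, 0.0]
contact_force: [-0.4, -0.8, -1.1]
width: 0.0683
gripper_force: 0.0
cam [0.5054 0.2391 0.3477] axis [ 0.28  -0.032 -0.96 ] fx 280.99087723434053
tcp [0.57985323 0.23167105 0.19114269] [321.44723525 245.39698998] tips [391.8401144  245.31363409] [251.05786912 245.48034172]
[396   0  73  29 671] [433.390462    16.30253353]
[ 229  131   54   50 1772] [256.26015801 155.09142212]
[ 368  132   57   52 1814] [395.88202867 156.68302095]
[ 290  204  103  102 4813] [335.19426553 252.16891752]
[ 77 229  37  27 586] [ 93.92320819 242.15870307]
 d [-0.0003 -0.0003  0.0003] spin -0.0 pos [0.5799 0.2317 0.1911] yaw 174.0 q6 -1.2 F [ 0.1  0.3 -0. ] w 0.0753 t 6.3
```

```bash
python3 -c "
from h import *
im=snap('scene')
p,R,y,s=tool();f=cv2.cvtColor(im['frame'],cv2.COLOR_RGB2BGR)
c=proj(im,p).astype(int);x0,y0=c[0]-55,c[1]-55
g=cv2.resize(f[y0:y0+110,x0:x0+110],None,fx=5,fy=5,interpolation=cv2.INTER_CUBIC)
def mk(X,col):
    u=((proj(im,X)-[x0,y0])*5).astype(int);cv2.circle(g,tuple(int(v) for v in u),3,col,-1)
mk(p,(0,255,0))
for sy in(-1,1): mk(p+R@[0,sy*.043,.001],(0,0,255)); mk(p+R@[0,sy*.043,-.018],(255,255,0))
for a in np.arange(0,6.28,.4):
    mk((.58+.021*np.cos(a),.2315+.021*np.sin(a),.206),(255,0,255))
    mk((.58+.021*np.cos(a),.2315+.021*np.sin(a),.168),(255,0,0))
cv2.imwrite('pics/s3.png',g)
plan((.58,.2315,.191),174)
"
```

```text
d [-0.0005 -0.0002 -0.0003] spin -0.0 pos [0.5797 0.2316 0.1908] yaw 174.0 q6 -1.2 F [ 0.2  0.2 -0.7] w 0.0814 t 6.35
```

View pics/s3.png

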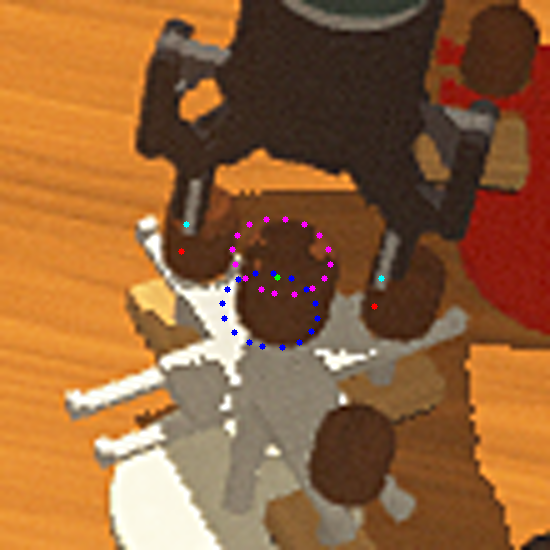

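The scene crop shows the knob (237–340, 215–348) centred between the fingers. The open fingertips sit at rows 235–285, about 10 mm farther back than I assumed, so the pads caught the knob's top edge. I'll go 16 mm deeper; the fingers pass between the forks.

```bash
python3 -m creep '[[1,0,0,0.016,0],[1,0,0,0.032,0],[1,0,0,0.032,0],[0.4,0,0,0.032,0],[0.4,0,0,0.032,0],[0.4,0,0,0.032,0],[0.4,0,0,0.032,0]]' 40
python3 -c "
from h import *
plan((.58,.2315,.175),174)"
```

```text
clock: 7.05
position: [0.5805, 0.2344, 0.1763]
ee_rot: [0.001, 0.053, 0.999, 0.003]
contact_force: [-0.3, 5.9, 1.8]
width: 0.0405
gripper_force: 40.6
 d [ 0.0004 -0.0058  0.0026] spin -0.0001 pos [0.5805 0.2344 0.1763] yaw 174.0 q6 -1.2 F [-0.3  5.9  1.8] w 0.0405 t 7.05
```

```bash
python3 -m creep '[[0.4,0,0.006,0,0.01],[0.4,0,0.006,0,0.03],[0.4,0,0.006,0,0.05],[0.4,0,0.006,0,0.07],[0.4,0,0.006,0,0.09],[0.4,0,0.006,0,0.11],[0.4,0,0.006,0,0.13],[0.4,0,0.006,0,0.15],[0.4,0,0.006,0,0.165],[0.4,0,0.006,0,0.17]]' 60
python3 -m creep '[[0.4,0,0,0,0.01],[0.4,0,0,0,0.03],[0.4,0,0,0,0.05],[0.4,0,0,0,0.07],[0.4,0,0,0,0.09],[0.4,0,0,0,0.11],[0.4,0,0,0,0.13],[0.4,0,0,0,0.15],[0.4,0,0,0,0.165],[0.4,0,0,0,0.169]]'
python3 -c "
from h import *
im=snap('wrist','w4.png')
for c in ('wrist','top','scene'):
    im=snap(c)
    for n in ('foot_tongue','fork_seat','fork_end'):
        for d in eyes.place_of(c,n)[:2]: 
            X=atz(im,d['centre'],Z[n]);print(c,n,round(d['confidence'],2),np.round(X,4),np.degrees(np.arctan2(X[1]-.234,X[0]-.58))%360)
plan((.58,.2345,.175),52)"
```

```text
clock: 8.05
position: [0.5795, 0.2329, 0.1764]
ee_rot: [0.001, 0.554, 0.832, -0.001]
contact_force: [-3.9, -4.8, 4.8]
width: 0.0401
gripper_force: 60.0
clock: 9.05
position: [0.5777, 0.2331, 0.1764]
ee_rot: [0.001, 0.899, 0.437, -0.002]
contact_force: [-7.0, -2.7, 6.6]
width: 0.0398
gripper_force: 60.2
wrist foot_tongue 0.85 [0.4677 0.2248 0.012 ] 184.65991716531272
wrist foot_tongue 0.85 [0.2558 0.3709 0.012 ] 157.1046860852002
wrist fork_seat 0.86 [0.5135 0.2262 0.13  ] 186.729754546698
wrist fork_end 0.72 [0.49   0.2263 0.135 ] 184.9138904818148
top foot_tongue 0.75 [0.4674 0.2168 0.012 ] 188.68314454277362
top fork_seat 0.87 [0.5032 0.2277 0.13  ] 184.71223530936703
top fork_end 0.82 [0.4899 0.2239 0.135 ] 186.37759168057775
scene foot_tongue 0.87 [0.463  0.2196 0.012 ] 187.03207184701432
scene foot_tongue 0.56 [0.2517 0.3772 0.012 ] 156.430195922998
scene fork_seat 0.81 [0.2999 0.3808 0.13  ] 152.33502932969617
scene fork_seat 0.66 [0.5164 0.22   0.13  ] 192.45317789876833
scene fork_end 0.95 [0.492  0.2271 0.135 ] 184.46941703709484
scene fork_end 0.16 [0.6663 0.2332 0.135 ] 359.43658345323104
 d [0.005  0.0019 0.0028] spin -0.0001 pos [0.5777 0.2331 0.1764] yaw 52.0 q6 0.94 F [-7.2 -2.1  6.2] w 0.0398 t 9.7
```

View pics/w4.png

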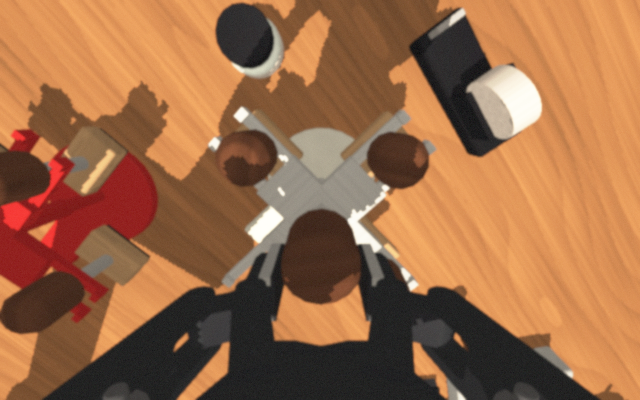

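The view shows two clipped heads at (245,158) and (398,158) in the far forks, and the tongue at (265,222) showing behind the knob, at the lower left. The empty fork reads about 185.5° and the tongue about 186.3°, so they line up. Releasing and going to the stamp.

```bash
python3 -m creep '[[1,0,0,0,0],[1,0,0,0,0],[1,0,0,0,0],[1,0,0,-0.05,0],[1,0,0,-0.12,0],[1,0,0,-0.2,0],[1,0,0,-0.25,0],[1,0,0,-0.25,0]]'
python3 -c "
from h import *
plan((.585,-.19,.30),52)"
```

```text
clock: 10.5
position: [0.5826, 0.2352, 0.3048]
ee_rot: [0.001, 0.899, 0.438, 0.005]
contact_force: [-0.2, -0.1, -0.9]
width: 0.0853
gripper_force: 0.0
 d [-0.6668  0.5279  0.0075] spin -0.0001 pos [0.5826 0.2352 0.3048] yaw 52.0 q6 0.94 F [-0.2 -0.1 -0.9] w 0.0853 t 10.5
```

```bash
python3 -m creep '[[1,-0.07,0.055,0,0],[1,-0.15,0.12,0,0],[1,-0.22,0.18,0,0],[1,-0.3,0.24,0,0],[1,-0.37,0.3,0,0],[1,-0.45,0.36,0,0],[1,-0.52,0.42,0,0],[1,-0.6,0.475,0,0],[1,-0.65,0.52,0,0],[1,-0.667,0.528,0,0]]'
python3 -m creep '[[1,0,0,0,0],[1,0,0,0,0]]'
python3 -c "
from h import *
im=snap('wrist','w5.png')
for n in ('stamp_seat','stamp','dial_centre','knob_grip','platform_top'):
        for d in eyes.place_of('wrist',n)[:2]: 
            print(n,round(d['confidence'],2),np.round(d['centre']),np.round(atz(im,d['centre'],Z[n]),4))
im=snap('wrist')
for n in ('stamp_seat','stamp'):
        for d in eyes.place_of('wrist',n)[:2]: 
            print(n,round(d['confidence'],2),np.round(d['centre']),np.round(atz(im,d['centre'],Z[n]),4))
plan((.585,-.19,.30),52)
import pickle;pickle.dump(im,open('w5.pkl','wb'))"
```

```text
clock: 11.5
position: [0.5823, -0.1948, 0.298]
ee_rot: [-0.0, 0.9, 0.436, -0.001]
contact_force: [-0.0, 0.3, -0.2]
width: 0.0859
gripper_force: 0.0
clock: 11.7
position: [0.5824, -0.1895, 0.2994]
ee_rot: [-0.001, 0.899, 0.438, -0.0]
contact_force: [0.3, 0.1, 0.1]
width: 0.085
gripper_force: 0.0
stamp_seat 0.74 [257.  62.] [ 0.6107 -0.0478  0.14  ]
stamp_seat 0.6 [325. 178.] [ 0.5923 -0.1855  0.14  ]
stamp 0.72 [263.  63.] [ 0.612  -0.0349  0.07  ]
stamp 0.56 [328. 169.] [ 0.5939 -0.1898  0.07  ]
dial_centre 0.92 [341. 244.] [ 0.5355 -0.2998  0.052 ]
knob_grip 0.94 [340. 250.] [ 0.5354 -0.2952  0.079 ]
platform_top 0.58 [322. 162.] [ 0.5944 -0.1772  0.078 ]
stamp_seat 0.79 [255.  60.] [ 0.6105 -0.0456  0.14  ]
stamp_seat 0.62 [324. 180.] [ 0.5895 -0.1876  0.14  ]
stamp 0.8 [325. 173.] [ 0.588  -0.1932  0.07  ]
stamp 0.72 [265.  67.] [ 0.6112 -0.0403  0.07  ]
 d [0.0033 0.0034 0.0005] spin -0.0 pos [ 0.5827 -0.1902  0.3003] yaw 52.0 q6 0.23 F [ 0.4  0.4 -0.3] w 0.0855 t 12.15
```

View pics/w5.png

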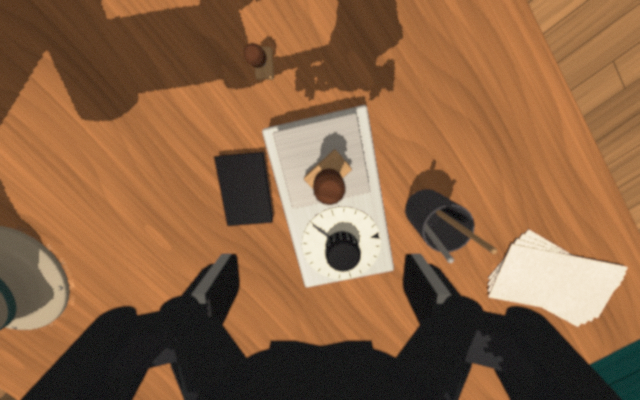

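The wrist view shows the stamp's head at (329,187) with its base corners at about (306,182) and (350,165). On the dial, the knob is at (342,248), the pointer's tip at (316,224) and the zero wedge at (376,236).

```bash
python3 -c "
from h import *
import pickle;im=pickle.load(open('w5.pkl','rb'))
f=cv2.cvtColor(im['frame'],cv2.COLOR_RGB2HSV).astype(int)
r=f[145:205,295:360]
m=((r[...,1]>70)&(r[...,2]>60)).astype(np.uint8)
for row,i in zip(m,range(145,205)):
    if i%2==0: print(i,''.join('#' if (a and v>140) else '+' if a else '.' for a,v in zip(row,r[i-145,:,2])))
# head disc: dark brown
hd=((r[...,2]<130)&(r[...,1]>90)).astype(np.uint8)
n,l,st,c=cv2.connectedComponentsWithStats(hd)
for i in range(1,n):
    if st[i,4]>60: print('head',st[i]+[295,145,0,0,0],c[i]+[295,145])
"
```

```text
146 .................................................................
148 .................................................................
150 .....................................++++........................
152 ...................................++++++++......................
154 ................................+++++++++++++....................
156 ..............................++++++++++++++++...................
158 ............................+++++++++++++++++++++................
160 ..........................++++++++++++++++++++++++...............
162 ........................++++++++++++++++++++++++###+.............
164 .....................+++++++++++++++++++++++++++#####+...........
166 ...................++####++++++++++++++++++++++########..........
168 .................++#######+++++++++++++++++++###########.........
170 ...............++########++++.........++++++############.........
172 ............++#########+++................++##########...........
174 ...........+#########+++....+++++++.++....+++#######.............
176 .........###########++.++++++++++++++++++++.++
[... 359 characters left out ...]
..........
188 ................##+++++++++++++++++++++++++++++++................
190 ..................+++++++++++++++++++++++++++++++................
192 ..................+++++++++++++++++++++++++++++++................
194 ...................+++++++++++++++++++++++++++++.................
196 ....................+++++++++++++++++++++++++++..................
198 .....................+++++++++++++++++++++++++...................
200 .......................+++++++++++++++++++++.....................
202 ..........................+++++++++++++++........................
204 .................................#...............................
head [ 313  150   31   54 1200] [328.91416667 179.10333333]
```

```bash
python3 -c "
from h import *
import pickle;im=pickle.load(open('w5.pkl','rb'))
for z in (.092,.1):
  A,B,C=[atz(im,q,z) for q in ((303,178.5),(333.5,149.5),(350.8,168))]
  print(z,np.linalg.norm(B-A),np.linalg.norm(C-B),'long angle',np.degrees(np.arctan2(*(B-A)[[1,0]])),np.degrees(np.arctan2(*(C-B)[[1,0]])),'centre',(A+C)/2)
print('head lo/edges', [np.round(atz(im,(328.7,v),z),4) for v,z in ((203,.172),(188,.18),(186,.18))])
c=.5*(A+C)
"
```

```text
0.092 0.05487261870190401 0.033075350093793 long angle 5.536181160058658 -84.17247858079364 centre [ 0.59223406 -0.19090496  0.092     ]
0.1 0.05366834173869875 0.03234945285924901 long angle 5.536181160058683 -84.1724785807934 centre [ 0.59304116 -0.18958614  0.1       ]
head lo/edges [array([ 0.5825, -0.2042,  0.172 ]), array([ 0.5934, -0.1895,  0.18  ]), array([ 0.5947, -0.1879,  0.18  ])]
```

```bash
python3 -m creep '[[1,0,0,0,-0.015],[1,0,0,0,-0.035],[1,0,0,0,-0.055],[1,0,0,0,-0.075],[1,0,0,0,-0.095],[1,0,0,0,-0.115],[1,0,0,0,-0.135],[1,0,0,0,-0.155],[1,0,0,0,-0.175],[1,0,0,0,-0.19]]' 30
python3 -m creep '[[1,0,0,0,-0.02],[1,0,0,0,-0.04],[1,0,0,0.02,-0.06],[1,0,0,0.04,-0.08],[1,0,0,0.06,-0.1],[1,0,0,0.08,-0.12],[1,0,0,0.1,-0.14],[1,0,0,0.1,-0.16],[1,0,0,0.1,-0.182],[1,0,0,0.1,-0.182]]' 30
python3 -c "
from h import *
im=snap('wrist')
for n in ('stamp_seat','stamp','stamp_seat'):
        for d in eyes.place_of('wrist',n)[:2]: 
            print(n,round(d['confidence'],2),np.round(d['centre']),np.round(atz(im,d['centre'],Z[n]),4))
f=cv2.cvtColor(im['frame'],cv2.COLOR_RGB2HSV).astype(int)
hd=((f[...,2]<130)&(f[...,1]>90)).astype(np.uint8)
n,l,st,c=cv2.connectedComponentsWithStats(hd)
for i in range(1,n):
    if st[i,4]>800: print('head',st[i],c[i])
print(proj(im,(.592,-.19,.14)),proj(im,(.592,-.19,.18)))
plan((.592,-.190,.148),186)"
```

```text
clock: 13.15
position: [0.5826, -0.1907, 0.3002]
ee_rot: [0.0, 0.495, 0.869, -0.0]
contact_force: [0.5, -0.3, 0.1]
width: 0.0852
gripper_force: 0.0
clock: 14.15
position: [0.5826, -0.1907, 0.2501]
ee_rot: [-0.0, -0.051, 0.999, -0.0]
contact_force: [0.2, 0.3, -0.4]
width: 0.0853
gripper_force: 0.0
stamp_seat 0.98 [444. 215.] [ 0.5887 -0.0661  0.14  ]
stamp_seat 0.8 [321. 207.] [ 0.5931 -0.1899  0.14  ]
stamp 0.95 [322. 190.] [ 0.5929 -0.1887  0.07  ]
stamp 0.88 [433. 200.] [ 0.5917 -0.0497  0.07  ]
stamp_seat 0.98 [444. 215.] [ 0.5887 -0.0661  0.14  ]
stamp_seat 0.8 [321. 207.] [ 0.5931 -0.1899  0.14  ]
head [  167     5   473   354 27725] [499.33518485 151.12721371]
head [ 303  194   37   45 1319] [320.85595148 215.98862775]
head [ 580  229   60   47 1113] [600.87601078 253.52380952]
head [   0  261  213  139 2791] [ 41.40917234 358.3267646 ]
[321.00520363 206.32669536] [321.04331241 220.41495162]
 d [-1.880e-02 -2.000e-04  2.044e-01] spin -0.0007 pos [ 0.5826 -0.1908  0.2502] yaw -174.2 q6 -2.1 F [ 0.4 -0.5 -0.1] w 0.0856 t 14.35
```

```bash
python3 -m creep '[[1,-0.02,0,0.04,0],[1,-0.02,0,0.08,0],[1,-0.02,0,0.13,0],[1,-0.02,0,0.18,0],[1,-0.02,0,0.204,0],[1,-0.02,0,0.204,0],[0.3,-0.02,0,0.204,0],[0.3,-0.02,0,0.204,0],[0.3,-0.02,0,0.204,0],[0.3,-0.02,0,0.204,0]]' 40
python3 -c "
from h import *
im=snap('wrist','w6.png')
p,R,y,s=tool()
print('tcp',proj(im,p),[proj(im,p+R@[.011,.017,a]) for a in (-.02,-.01,0,.01)])
plan((.592,-.190,.148),186)"
```

```text
clock: 15.35
position: [0.593, -0.19, 0.1491]
ee_rot: [0.001, -0.051, 0.999, -0.0]
contact_force: [0.3, 0.2, -0.4]
width: 0.0325
gripper_force: 39.6
tcp [321.55566401 245.97889398] [array([353.6873784 , 243.52088331]), array([351.70439007, 235.92763285]), array([349.94673264, 229.19721852]), array([348.37806375, 223.19047827])]
 d [0.0021 0.0002 0.0019] spin -0.0004 pos [ 0.593  -0.19    0.1489] yaw -174.1 q6 -2.09 F [ 0.4 -0.  -0.7] w 0.0322 t 15.4
```

View pics/w6.png

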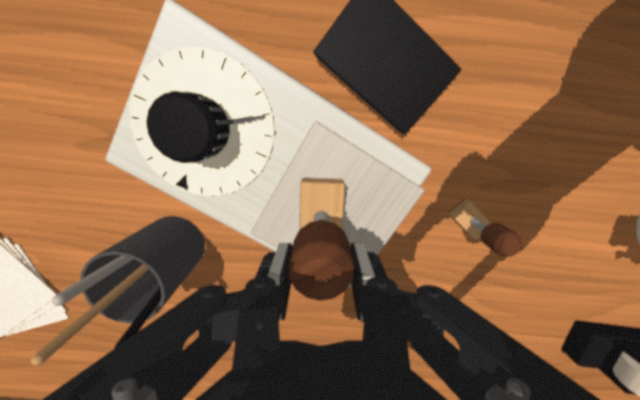

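The view shows the pads (rows 243–283) holding only the upper part of the head at (321,260). I'll regrip about 7 mm deeper, then lift.

```bash
python3 -m creep '[[0.7,0,0,0,0],[0.7,0,0,0,0],[0.7,0,0,0.015,0],[0.7,0,0,0.016,0],[0.3,0,0,0.016,0],[0.3,0,0,0.016,0],[0.3,0,0,0.016,0],[0.3,0,0,0.016,0]]' 50
python3 -c "
from h import *
plan((.592,-.190,.148),186)"
```

```text
clock: 16.2
position: [0.5925, -0.1898, 0.1402]
ee_rot: [-0.0, -0.051, 0.999, -0.0]
contact_force: [0.3, 0.0, -0.3]
width: 0.0324
gripper_force: 49.5
 d [ 0.001  -0.0002 -0.0157] spin -0.0004 pos [ 0.5925 -0.1898  0.1402] yaw -174.1 q6 -2.09 F [ 0.3  0.  -0.3] w 0.0324 t 16.2
```

```bash
python3 -m creep '[[0.3,0,0,-0.02,0],[0.3,0,0,-0.06,0],[0.3,0,0,-0.11,0],[0.3,0,0,-0.16,0],[0.3,0,0,-0.2,0],[0.3,0,0,-0.22,0],[0.3,0,0,-0.22,0]]'
python3 -c "
from h import *
plan((.592,-.190,.25),186)
p=tool()[0]
for c in ('scene','top'):
    im=snap(c)
    for n,o in (('stamp_seat',0),('stamp',-.07),('stamp_seat',0)):
        for d in eyes.place_of(c,n)[:3]:
            C,D=ray(im,d['centre']); k=np.linspace(.5,1.6,4000); P=C+k[:,None]*D; e=np.hypot(*(P[:,:2]-p[:2]).T);i=e.argmin()
            print(c,n,round(d['confidence'],2),'z',round(P[i,2],4),'err',round(e[i],4),'seat-tcp',round(P[i,2]-o-p[2],4))
plan((.45,.220,.25),186)
"
```

```text
clock: 16.9
position: [0.5933, -0.1901, 0.2519]
ee_rot: [0.002, -0.051, 0.999, -0.001]
contact_force: [-0.3, -0.5, -2.0]
width: 0.0326
gripper_force: 49.9
 d [0.0025 0.0005 0.0039] spin -0.0004 pos [ 0.5933 -0.1901  0.2519] yaw -174.1 q6 -2.09 F [-0.3 -0.5 -2. ] w 0.0326 t 16.9
scene stamp_seat 0.92 z 0.2551 err 0.0017 seat-tcp 0.0031
scene stamp 0.91 z 0.1945 err 0.0019 seat-tcp 0.0126
scene stamp 0.84 z -0.1088 err 0.1585 seat-tcp -0.2907
scene stamp_seat 0.92 z 0.2551 err 0.0017 seat-tcp 0.0031
top stamp_seat 0.45 z 0.2691 err 0.0047 seat-tcp 0.0172
top stamp 0.72 z -0.3117 err 0.1663 seat-tcp -0.4936
top stamp 0.67 z 0.16 err 0.0051 seat-tcp -0.0219
top stamp_seat 0.45 z 0.2691 err 0.0047 seat-tcp 0.0172
 d [ 1.992e-01  8.442e-01 -7.000e-04] spin -0.0004 pos [ 0.5922 -0.1897  0.2492] yaw -174.1 q6 -2.09 F [-0.3 -0.1 -1.9] w 0.0323 t 17.3
```

```bash
python3 -m creep '[[0.3,0.02,0.07,0,0],[0.3,0.04,0.16,0,0],[0.3,0.06,0.25,0,0],[0.3,0.08,0.35,0,0],[0.3,0.1,0.44,0,0],[0.3,0.12,0.53,0,0],[0.3,0.15,0.63,0,0],[0.3,0.17,0.72,0,0],[0.3,0.19,0.8,0,0],[0.3,0.199,0.844,0,0]]'
python3 -m creep '[[0.3,0,0,0.04,0],[0.3,0,0,0.1,0],[0.3,0,0,0.16,0],[0.3,0,0,0.19,0],[0.3,0,0,0.19,0],[0.3,0,0,0.19,0]]'
python3 -c "
from h import *
p=tool()[0]
for c in ('scene','top','wrist'):
    im=snap(c,c+'7.png')
    for n in ('stamp_seat','fork_seat','fork_end','foot_tongue','crown_grip'):
        for d in eyes.place_of(c,n)[:3]:
            C,D=ray(im,d['centre']); k=np.linspace(.05,1.6,8000); P=C+k[:,None]*D; e=np.hypot(*(P[:,:2]-p[:2]).T);i=e.argmin()
            X=atz(im,d['centre'],Z[n])
            if n=='stamp_seat':
                if e[i]<.02: print(c,n,round(d['confidence'],2),'z',round(P[i,2],4),'err',round(e[i],4),'seat-tcp',round(P[i,2]-p[2],4))
            elif X[0]>.43: print(c,n,round(d['confidence'],2),np.round(X,4), 'px',d['centre'])
plan((.5113,.227,.140),186)
"
```

```text
clock: 18.3
position: [0.4485, 0.2226, 0.25]
ee_rot: [-0.0, -0.053, 0.999, 0.001]
contact_force: [0.3, 0.5, -1.3]
width: 0.0324
gripper_force: 50.1
clock: 18.9
position: [0.4507, 0.2199, 0.1553]
ee_rot: [0.0, -0.051, 0.999, -0.0]
contact_force: [0.2, 0.3, -1.6]
width: 0.0324
gripper_force: 50.2
scene stamp_seat 0.6 z 0.1625 err 0.0051 seat-tcp 0.0072
scene fork_seat 0.67 [0.5199 0.2233 0.13  ] px [404.0, 200.5]
scene fork_end 0.7 [0.4881 0.2263 0.135 ] px [407.5, 189.3]
scene foot_tongue 0.58 [0.4668 0.223  0.012 ] px [400.9, 213.5]
scene crown_grip 0.82 [0.5861 0.2286 0.192 ] px [405.7, 206.1]
top stamp_seat 0.61 z 0.1778 err 0.0061 seat-tcp 0.0225
top fork_seat 0.68 [0.5055 0.2191 0.13  ] px [239.9, 221.5]
top fork_seat 0.36 [ 0.5172 -0.2281  0.13  ] px [410.2, 216.4]
top fork_end 0.68 [0.4878 0.2244 0.135 ] px [237.4, 228.3]
top foot_tongue 0.62 [0.4711 0.218  0.012 ] px [247.7, 234.2]
top crown_grip 0.58 [0.5779 0.2234 0.192 ] px [233.9, 191.6]
wrist stamp_seat 0.89 z 0.1585 err 0.0016 seat-tcp 0.0032
wrist fork_seat 0.9 [0.5128 0.2284 0.13  ] px [324.3, 307.0]
 d [-0.1227  0.0019  0.03  ] spin -0.0004 pos [0.4504 0.2198 0.155 ] yaw -174.1 q6 -1.36 F [-0.7 -0.5 -1.4] w 0.0326 t 19.8
```

View pics/wrist7.png

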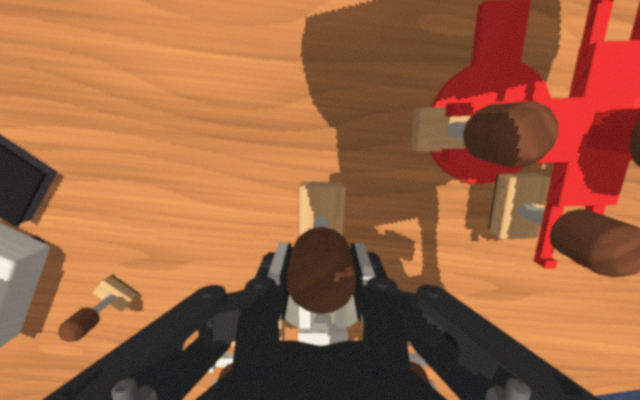

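The wrist view shows the stamp held upright, with its head at (321,270), its base at (322,200) and the rack's fork directly behind it at (325,310). Inserting.

```bash
python3 -m creep '[[0.3,0,0,0.014,0],[0.3,-0.01,0,0.026,0],[0.3,-0.03,0.001,0.026,0],[0.3,-0.05,0.001,0.026,0],[0.3,-0.07,0.001,0.026,0],[0.3,-0.09,0.001,0.026,0],[0.3,-0.105,0.001,0.026,0],[0.3,-0.118,0.002,0.026,0],[0.3,-0.122,0.002,0.026,0],[0.3,-0.122,0.002,0.026,0]]'
python3 -c "
from h import *
p=tool()[0]
for c in ('scene','wrist'):
    im=snap(c,c+'8.png')
    for n in ('stamp_seat','fork_seat','fork_end','crown_grip'):
        for d in eyes.place_of(c,n)[:3]:
            X=atz(im,d['centre'],Z[n]+(.015 if n=='stamp_seat' else 0))
            if X[0]>.43 and X[1]>.15: print(c,n,round(d['confidence'],2),np.round(X,4), 'px',d['centre'])
plan((.511,.2268,.130),186)
"
```

```text
clock: 20.8
position: [0.5111, 0.227, 0.142]
ee_rot: [-0.0, -0.051, 0.999, -0.0]
contact_force: [-0.3, 0.4, -1.8]
width: 0.0324
gripper_force: 50.2
scene stamp_seat 0.79 [0.512  0.2323 0.155 ] px [409.8, 191.9]
scene fork_seat 0.91 [0.5131 0.2256 0.13  ] px [405.4, 198.5]
scene fork_seat 0.7 [0.8218 0.2279 0.13  ] px [383.9, 316.4]
scene fork_end 0.87 [0.4841 0.2257 0.135 ] px [407.5, 188.0]
wrist stamp_seat 0.78 [0.5035 0.227  0.155 ] px [322.8, 244.8]
 d [-0.0002 -0.0005  0.0243] spin -0.0003 pos [0.5109 0.227  0.1422] yaw -174.1 q6 -1.38 F [ 0.6 -0.3 -2. ] w 0.0324 t 21.3
```

```bash
python3 -m creep '[[0.3,0,0,0.01,0],[0.3,0,0,0.02,0],[0.3,0,0,0.024,0],[0.3,0,0,0.024,0]]'
python3 -m creep '[[0.3,0,0,0.004,0],[0.3,0,0,0.006,0],[0.3,0,0,0.006,0]]'
```

```text
clock: 21.7
position: [0.5105, 0.2269, 0.1293]
ee_rot: [-0.001, -0.051, 0.999, -0.0]
contact_force: [-0.8, 0.5, -2.2]
width: 0.0322
gripper_force: 50.2
clock: 22.0
position: [0.5109, 0.227, 0.1269]
ee_rot: [-0.0, -0.051, 0.999, -0.0]
contact_force: [1.2, 0.9, -1.6]
width: 0.0323
gripper_force: 50.2
```

```bash
python3 -m creep '[[0.3,0,0,0.004,0],[0.3,0,0,0.004,0]]'
python3 -m creep '[[0.3,0,0,0.004,0],[0.3,0,0,0.004,0]]'
```

```text
clock: 22.2
position: [0.5108, 0.227, 0.1249]
ee_rot: [-0.0, -0.051, 0.999, -0.0]
contact_force: [-0.1, 0.3, -2.0]
width: 0.0321
gripper_force: 50.2
clock: 22.4
position: [0.5108, 0.2269, 0.1228]
ee_rot: [-0.0, -0.051, 0.999, -0.0]
contact_force: [-1.2, -0.2, -1.9]
width: 0.0326
gripper_force: 50.2
```

```bash
python3 -m creep '[[0.3,0,0,0.004,0],[0.3,0,0,0.004,0]]'
python3 -m creep '[[0.3,0,0,0.004,0],[0.3,0,0,0.004,0]]'
```

```text
clock: 22.6
position: [0.511, 0.227, 0.1226]
ee_rot: [0.0, -0.051, 0.999, -0.0]
contact_force: [-2.2, -0.6, 6.9]
width: 0.0322
gripper_force: 51.1
clock: 22.8
position: [0.5111, 0.2271, 0.1225]
ee_rot: [0.001, -0.051, 0.999, 0.0]
contact_force: [-5.9, -0.7, 16.3]
width: 0.0324
gripper_force: 52.1
```

```bash
python3 -m creep '[[0.3,0,0,-0.006,0],[0.3,0,0,-0.006,0],[0.9,0,0,-0.006,0],[0.9,0,0,-0.006,0],[0.9,0,0,-0.006,0],[0.9,0,0,-0.006,0],[0.9,0,0,-0.04,0],[0.9,0,0,-0.09,0],[0.9,0,0,-0.16,0],[0.9,0,0,-0.24,0]]'
python3 -m creep '[[1,0,0,-0.1,0],[1,0.03,0,-0.1,0],[1,0.06,0,-0.1,0]]'
python3 -c "
from h import *
for c in ('wrist','scene','top'):
    im=snap(c,c+'9.png')
    for n in ('stamp_seat','stamp','fork_seat','fork_end','crown_grip','foot_tongue'):
        for d in eyes.place_of(c,n)[:5]:
            X=atz(im,d['centre'],.13 if n=='stamp_seat' else .06 if n=='stamp' else Z[n])
            if X[0]>.42 and X[1]>.1 and X[0]<.7: print(c,n,round(d['confidence'],2),np.round(X,4), 'px',d['centre'])
plan((.585,-.19,.30),52)
w=cv2.imread('pics/wrist9.png');s=cv2.imread('pics/scene9.png')
px=proj(im,(0,0,0))
g=np.hstack([cv2.resize(w[100:400,160:480],(400,375)),cv2.resize(s[140:290,325:485],(400,375))]);cv2.imwrite('pics/c9.png',g)
"
```

```text
clock: 23.8
position: [0.5102, 0.2268, 0.2392]
ee_rot: [-0.001, -0.051, 0.999, -0.0]
contact_force: [-0.0, 0.8, -0.5]
width: 0.077
gripper_force: 0.0
clock: 24.1
position: [0.4813, 0.2241, 0.2901]
ee_rot: [0.001, -0.051, 0.999, 0.0]
contact_force: [-0.8, 0.3, -0.5]
width: 0.0857
gripper_force: 0.0
wrist stamp_seat 0.65 [0.5074 0.2251 0.13  ] px [319.7, 206.6]
wrist stamp 0.76 [0.5049 0.2246 0.06  ] px [319.7, 189.8]
wrist fork_seat 0.58 [0.5111 0.2293 0.13  ] px [322.9, 209.9]
wrist fork_end 0.62 [0.4859 0.2234 0.135 ] px [320.1, 190.0]
wrist crown_grip 0.76 [0.5809 0.2354 0.192 ] px [322.3, 292.0]
wrist foot_tongue 0.89 [0.4713 0.2228 0.012 ] px [320.8, 161.0]
scene stamp_seat 0.67 [0.5114 0.2311 0.13  ] px [407.8, 198.4]
scene stamp 0.4 [0.5015 0.2209 0.06  ] px [400.4, 212.4]
scene fork_seat 0.68 [0.5061 0.2225 0.13  ] px [404.5, 196.0]
scene fork_end 0.63 [0.4905 0.2255 0.135 ] px [407.0, 190.0]
scene crown_grip 0.87 [0.5832 0.2277 0.192 ] px [405.5, 205.0]
scene foot_tongue 0.62 [0.4332 0.2354 0.012 ] px [407.5, 204.6]
scene foot_tongue 0.59 [0.4674 0.2218 0.012 ] px [400.4, 213.6]
top stamp_seat 0.52 [0.5118 0.2239 0.13  ] px [238.1, 219.1]
top stamp_seat 0.47 [0.5758 0.2394 0.13  ] px [232.5, 194.7]
top stamp 0.44 [0.5061 0.2291 0.06  ] px [241.0, 221.8]
top fork_seat 0.75 [0.5068 0.223  0.13  ] px [238.4, 221.0]
top fork_end 0.18 [0.4676 0.2012 0.135 ] px [246.3, 236.1]
top crown_grip 0.75 [0.5787 0.2369 0.192 ] px [228.4, 191.3]
top foot_tongue 0.68 [0.4645 0.2199 0.012 ] px [247.0, 236.5]
 d [-0.122  -0.8448 -0.0217] spin 0.3719 pos [0.4811 0.224  0.2891] yaw -174.1 q6 -1.37 F [ 0.2 -0.6  0. ] w 0.0852 t 25.15
```

View pics/c9.png

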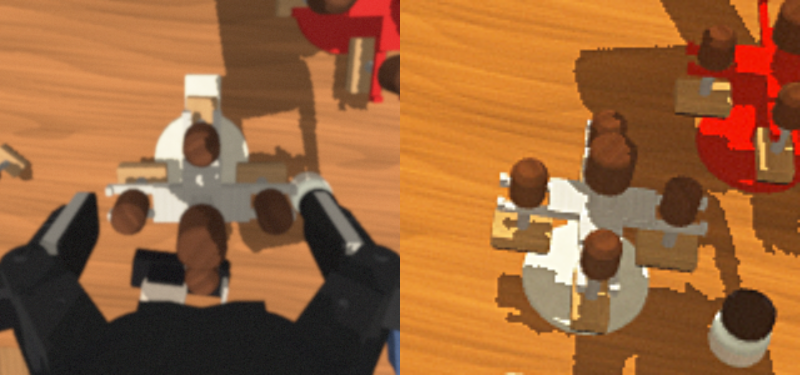

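The left half shows the stamp hanging upright in the front fork over the tongue, with the head at (201,145) and the tongue at (201,90). The right half shows the same from the far side. Now to the dial.

```bash
python3 -c "
from h import *
plan((.535,-.300,.25),141)"
python3 -m creep '[[1,0,-0.08,0,0.013],[1,-0.01,-0.17,0,0.026],[1,-0.02,-0.26,0,0.039],[1,-0.03,-0.35,0,0.052],[1,-0.04,-0.45,0,0.065],[1,-0.04,-0.55,0,0.078],[1,-0.04,-0.64,0,0.09],[1,-0.04,-0.73,0,0.1],[1,-0.02,-0.82,0,0.112],[1,0,-0.92,0,0.125]]'
python3 -c "
from h import *
plan((.535,-.300,.25),141)"
```

```text
d [-0.     -1.0534  0.0783] spin 0.1246 pos [0.4811 0.224  0.2891] yaw -174.1 q6 -1.37 F [ 0.2 -0.6  0. ] w 0.0852 t 25.15
clock: 26.15
position: [0.5281, -0.2342, 0.2891]
ee_rot: [0.0, 0.336, 0.942, 0.0]
contact_force: [1.0, 0.9, 0.5]
width: 0.0856
gripper_force: 0.0
 d [-0.0941 -0.0932  0.0782] spin -0.0008 pos [ 0.5281 -0.2342  0.2891] yaw 140.7 q6 -1.42 F [1.  0.9 0.5] w 0.0856 t 26.15
```

```bash
python3 -m creep '[[1,-0.05,-0.05,0.04,0],[1,-0.094,-0.093,0.078,0],[1,-0.094,-0.093,0.078,0],[1,-0.094,-0.093,0.078,0]]'
cat > dial.py <<'E'
from h import *
for c in ('wrist','scene','top','wrist'):
    im=snap(c,c+'10.png')
    C=None
    for n in ('dial_centre','knob_grip','pointer_tip','zero_mark'):
        for d in eyes.place_of(c,n)[:2]:
            X=atz(im,d['centre'],Z[n])
            if abs(X[1]+.3)<.08 and abs(X[0]-.535)<.08: print(c,n,round(d['confidence'],2),np.round(X,4),'px',np.round(d['centre']),round(float(np.degrees(np.arctan2(X[1]+.301,X[0]-.535))),1))
E
python3 dial.py; python3 -c "
from h import *
plan((.535,-.300,.07),141)"
```

```text
clock: 26.55
position: [0.535, -0.2985, 0.2493]
ee_rot: [-0.001, 0.336, 0.942, 0.001]
contact_force: [0.8, -0.1, 0.7]
width: 0.0852
gripper_force: 0.0
wrist dial_centre 0.76 [ 0.5376 -0.3008  0.052 ] px [321. 182.] 4.6
wrist knob_grip 0.77 [ 0.5373 -0.3027  0.079 ] px [319. 187.] -36.2
wrist pointer_tip 0.9 [ 0.5243 -0.2479  0.056 ] px [347. 147.] 101.4
wrist zero_mark 0.96 [ 0.5652 -0.3492  0.053 ] px [306. 220.] -57.9
scene dial_centre 0.73 [ 0.5383 -0.3028  0.052 ] px [198. 185.] -28.8
scene knob_grip 0.97 [ 0.5339 -0.3003  0.079 ] px [198. 177.] 146.3
scene pointer_tip 0.77 [ 0.5301 -0.2329  0.056 ] px [224. 187.] 94.1
scene pointer_tip 0.23 [ 0.5168 -0.3055  0.056 ] px [200. 178.] -166.1
scene zero_mark 0.95 [ 0.5557 -0.3532  0.053 ] px [178. 186.] -68.4
top dial_centre 0.57 [ 0.5318 -0.2956  0.052 ] px [427. 212.] 120.6
top knob_grip 0.64 [ 0.5295 -0.302   0.079 ] px [432. 212.] -170.2
top pointer_tip 0.54 [ 0.5173 -0.251   0.056 ] px [412. 217.] 109.5
top zero_mark 0.87 [ 0.5569 -0.3444  0.053 ] px [444. 203.] -63.2
wrist dial_centre 0.93 [ 0.5382 -0.2986  0.052 ] px [322. 180.] 36.5
wrist knob_grip 0.98 [ 0.5347 -0.3029  0.079 ] px [318. 185.] -99.1
wrist pointer_tip 0.66 [ 0.523  -0.2494  0.056 ] px [346. 147.] 103.1
wrist zero_mark 0.71 [ 0.5646 -0.3474  0.053 ] px [306. 218.] -57.5
 d [-0.0014 -0.0029  0.3601] spin -0.0004 pos [ 0.5354 -0.2984  0.2501] yaw 140.9 q6 -1.51 F [-0.6  0.5 -0.8] w 0.0852 t 27.55
```

```bash
cat > polar.py <<'E'
from h import *
from scipy.ndimage import map_coordinates
import sys
cx,cy=.5365,-.3012
im=snap('wrist');g=cv2.cvtColor(im['frame'],cv2.COLOR_RGB2GRAY).astype(float)
S=cv2.cvtColor(im['frame'],cv2.COLOR_RGB2HSV)[...,1].astype(float)
def samp(A,x,y,z):
    P=np.array([proj(im,(a,b,z)) for a,b in zip(x,y)]);return map_coordinates(A,[P[:,1],P[:,0]],order=1,mode='nearest')
th=np.radians(np.arange(0,360,.5))
# card centre: largest radius where colour is whitish (low saturation or bright)
for it in range(3):
    E=[]
    for a in np.radians(np.arange(0,360,6)):
        r=np.arange(.054,.072,.0005);v=samp(g,cx+r*np.cos(a),cy+r*np.sin(a),.052)
        dv=np.diff(cv2.GaussianBlur(v[None],(5,1),0)[0]);i=dv.argmin()
        if dv[i]<-4: E.append((cx+r[i]*np.cos(a),cy+r[i]*np.sin(a),1))
    E=np.array(E);A=np.c_[2*E[:,0],2*E[:,1],np.ones(len(E))];b=(E[:,:2]**2).sum(1)
    k=np.ones(len(E),bool)
    for _ in range(4):
        s=np.linalg.lstsq(A[k],b[k],rcond=None)[0];R=np.sqrt(s[2]+s[0]**2+s[1]**2);res=abs(np.hypot(E[:,0]-s[0],E[:,1]-s[1])-R);k=res<max(.0015,2*np.median(res))
    cx,cy=s[:2]
print('centre',np.round([cx,cy,R],4),k.sum())
for z,nm in ((.0525,'card'),(.056,'ptr')):
  for r0 in (.036,.042,.046,.05,.053,.055,.057):
    v=samp(g,cx+r0*np.cos(th),cy+r0*np.sin(th),z)
    d=v<np.median(v)*.55
    n,l=cv2.connectedComponents(np.r_[d,d[:40]].astype(np.uint8)[None]);out=[]
    for i in range(1,n):
        q=np.where(l[0]==i)[0]
        if 2<=len(q): out.append((round(q.mean()/2,1)%360,len(q)/2))
    print(nm,r0,out)
E
python3 polar.py
```

```text
centre [ 0.5452 -0.3065  0.0639] 24
card 0.036 [(np.float64(32.0), 2.5), (np.float64(42.8), 2.0), (np.float64(78.2), 1.0), (np.float64(104.2), 2.0), (np.float64(113.2), 13.0)]
card 0.042 [(np.float64(23.5), 7.5), (np.float64(30.5), 2.5), (np.float64(41.2), 17.0), (np.float64(113.2), 3.0), (np.float64(290.5), 4.5)]
card 0.046 [(np.float64(21.5), 1.5), (np.float64(30.5), 2.5), (np.float64(40.5), 15.5), (np.float64(112.2), 3.0), (np.float64(291.2), 9.0)]
card 0.05 [(np.float64(20.2), 3.0), (np.float64(30.8), 1.0), (np.float64(41.2), 16.0), (np.float64(111.8), 3.0), (np.float64(19.19999999999999), 1.0)]
card 0.053 [(np.float64(31.8), 2.0), (np.float64(41.2), 16.0), (np.float64(111.2), 2.0)]
card 0.055 [(np.float64(35.0), 19.5)]
card 0.057 [(np.float64(33.5), 16.5)]
ptr 0.036 [(np.float64(33.2), 1.0), (np.float64(112.8), 18.0), (np.float64(142.0), 3.5)]
ptr 0.042 [(np.float64(25.5), 8.5), (np.float64(42.8), 16.0), (np.float64(113.8), 3.0), (np.float64(290.2), 6.0)]
ptr 0.046 [(np.float64(22.0), 2.5), (np.float64(31.5), 1.5), (np.float64(41.2), 16.0), (np.float64(112.8), 3.0), (np.float64(291.0), 9.5)]
ptr 0.05 [(np.float64(21.2), 2.0), (np.float64(42.0), 16.5), (np.float64(112.2), 3.0)]
ptr 0.053 [(np.float64(42.0), 15.5), (np.float64(112.0), 2.5)]
ptr 0.055 [(np.float64(35.2), 19.0), (np.float64(46.2), 1.0)]
ptr 0.057 [(np.float64(35.5), 18.5)]
```

```bash
python3 -c "
from h import *
plan((.5355,-.302,.068),141)"
```

```text
d [-0.0047 -0.0054  0.3641] spin -0.0004 pos [ 0.5354 -0.2984  0.2501] yaw 140.9 q6 -1.51 F [-0.   0.2  0.1] w 0.085 t 27.6
```

```bash
python3 -m creep '[[1,-0.005,-0.005,0.06,0],[1,-0.005,-0.005,0.14,0],[1,-0.005,-0.005,0.22,0],[1,-0.005,-0.005,0.3,0],[1,-0.005,-0.005,0.34,0],[1,-0.005,-0.005,0.364,0],[1,-0.005,-0.005,0.364,0]]' 40
python3 -m creep '[[0.5,0,0,0,0],[0.5,0,0,0,0],[0.5,0,0,0,0],[0.5,0,0,0,0]]'
python3 -c "
from h import *
plan((.5355,-.302,.068),141)"
```

```text
clock: 28.3
position: [0.535, -0.3014, 0.0666]
ee_rot: [-0.001, 0.335, 0.942, 0.0]
contact_force: [-0.4, 0.1, -0.1]
width: 0.0853
gripper_force: 0.0
clock: 28.7
position: [0.5383, -0.301, 0.0708]
ee_rot: [0.003, 0.335, 0.942, 0.001]
contact_force: [2.1, 5.0, 4.7]
width: 0.049
gripper_force: 40.4
 d [ 0.0031 -0.0051  0.0055] spin -0.0005 pos [ 0.5383 -0.301   0.0708] yaw 140.8 q6 -1.51 F [2.1 5.  4.7] w 0.049 t 28.7
```

```bash
python3 -m creep '[[0.5,0,0.004,0,0.01],[0.5,0,0.004,0,0.03],[0.5,0,0.004,0,0.05],[0.5,0,0.004,0,0.07],[0.5,0,0.004,0,0.09],[0.5,0,0.004,0,0.11],[0.5,0,0.004,0,0.13],[0.5,0,0.004,0,0.15],[0.5,0,0.004,0,0.165],[0.5,0,0.004,0,0.17]]'
python3 -m creep '[[0.5,0,0,0,0.01],[0.5,0,0,0,0.03],[0.5,0,0,0,0.05],[0.5,0,0,0,0.07],[0.5,0,0,0,0.09],[0.5,0,0,0,0.11],[0.5,0,0,0,0.13],[0.5,0,0,0,0.15],[0.5,0,0,0,0.165],[0.5,0,0,0,0.17]]'
python3 -m creep '[[0.5,0,0,0,0.01],[0.5,0,0,0,0.03],[0.5,0,0,0,0.05],[0.5,0,0,0,0.07],[0.5,0,0,0,0.085],[0.5,0,0,0,0.092],[0.5,0,0,0,0.092]]'
python3 dial.py; python3 -c "
from h import *
plan((.5355,-.302,.068),141)"
```

```text
clock: 29.7
position: [0.5362, -0.3018, 0.0707]
ee_rot: [0.001, 0.768, 0.64, -0.001]
contact_force: [-4.5, -1.0, 6.6]
width: 0.049
gripper_force: 40.7
clock: 30.7
position: [0.5345, -0.3003, 0.0707]
ee_rot: [0.0, 0.987, 0.16, -0.002]
contact_force: [-6.9, 1.8, 10.2]
width: 0.0487
gripper_force: 41.1
clock: 31.4
position: [0.5344, -0.299, 0.0707]
ee_rot: [-0.0, 0.992, -0.128, -0.002]
contact_force: [-8.0, 4.8, 11.1]
width: 0.0492
gripper_force: 41.2
wrist knob_grip 0.83 [ 0.5361 -0.3009  0.079 ] px [323. 250.] 6.6
wrist pointer_tip 0.98 [ 0.5704 -0.3418  0.056 ] px [373. 168.] -49.0
wrist zero_mark 0.67 [ 0.5606 -0.3487  0.053 ] px [386. 179.] -61.8
wrist zero_mark 0.21 [ 0.5755 -0.2596  0.053 ] px [244. 192.] 45.7
scene dial_centre 0.66 [ 0.5746 -0.3395  0.052 ] px [179. 193.] -44.2
scene dial_centre 0.63 [ 0.5445 -0.2982  0.052 ] px [199. 187.] 16.5
scene knob_grip 0.61 [ 0.5253 -0.2943  0.079 ] px [201. 175.] 145.4
scene pointer_tip 0.85 [ 0.5768 -0.3361  0.056 ] px [180. 193.] -40.0
scene zero_mark 0.86 [ 0.5647 -0.3502  0.053 ] px [177. 189.] -58.9
top dial_centre 0.82 [ 0.5363 -0.2991  0.052 ] px [428. 210.] 55.2
top knob_grip 0.67 [ 0.5372 -0.2999  0.079 ] px [431. 210.] 25.4
top zero_mark 0.81 [ 0.5592 -0.3459  0.053 ] px [444. 202.] -61.7
wrist knob_grip 0.67 [ 0.5367 -0.2992  0.079 ] px [320. 249.] 46.9
wrist pointer_tip 0.76 [ 0.5709 -0.3405  0.056 ] px [371. 168.] -47.7
wrist zero_mark 0.91 [ 0.56   -0.3477  0.053 ] px [385. 181.] -61.9
 d [0.0037 0.0052 0.0053] spin -0.4323 pos [ 0.5344 -0.299   0.0707] yaw -14.6 q6 1.2 F [-7.9  4.2 11.4] w 0.0488 t 32.4
```

```bash
python3 -m creep '[[0.5,0,0,0,0.015],[0.5,0,0,0,0.03],[0.5,0,0,0,0.037],[0.5,0,0,0,0.037],[0.5,0,0,0,0.037]]'
python3 - <<'E'
from h import *
im=snap('wrist','wz.png')
for n in ('pointer_tip','zero_mark'):
    for d in eyes.place_of('wrist',n)[:2]: print(n,round(d['confidence'],2),np.round(d['centre'],1),np.round(atz(im,d['centre'],Z[n]),4))
g=cv2.cvtColor(im['frame'],cv2.COLOR_RGB2GRAY)
u=proj(im,(.535+.05*np.cos(np.radians(-62)),-.301+.05*np.sin(np.radians(-62)),.054)).astype(int);print(u)
for r in range(u[1]-22,u[1]+22): print(r,''.join('#' if v<70 else '+' if v<130 else '.' if v<190 else ' ' for v in g[r,u[0]-35:u[0]+30]))
E
```

```text
clock: 32.9
position: [0.5346, -0.2985, 0.0707]
ee_rot: [-0.001, 0.97, -0.241, -0.002]
contact_force: [-6.9, 4.7, 11.8]
width: 0.0492
gripper_force: 41.2
pointer_tip 0.69 [371.5 167. ] [ 0.5609 -0.3479  0.056 ]
zero_mark 0.95 [374.1 166.7] [ 0.5596 -0.3496  0.053 ]
[368 171]
149               ...                                                
150               ..                                                 
151               ..                                                 
152              ...                                                 
153               .                                                  
154                                    ...                           
155                                    .++..                         
156                                    ++#++.                        
157                                   .+###++.                       
158                                   .+#####+..                     
159                                  .++######++.                    
160                                  .+########++..   
[... 1520 characters left out ...]
++.                        .....   
183                    ...+++++++++.                        ....     
184                    ..+++++++++..                        ...      
185                    ..+++++++++.                                  
186                  ...+++++++++.                                   
187                ....+++++++++.                                    
188              .....++++#+++++.                                    
189            ......+++####++++.                                    
190         ........+++######+++.                                    
191       .........+++#######+++..                                   
192     ..........++++######++++..
```

```bash
python3 - <<'E'
from h import *
from scipy.ndimage import map_coordinates
im=snap('wrist');f=im['frame'].astype(float)
cx,cy=.5355,-.3010
for z in (.0525,.056):
  for r in (.034,.038,.042,.046,.049,.052,.055,.058,.06):
    a=np.radians(np.arange(-76,-48,1));P=np.array([proj(im,(cx+r*np.cos(t),cy+r*np.sin(t),z)) for t in a])
    v=map_coordinates(f.mean(2),[P[:,1],P[:,0]],order=1)
    print(z,r,' '.join('%3d'%x for x in v))
print(' '.join('%3d'%x for x in range(-76,-48)))
I=cv2.resize(cv2.cvtColor(im['frame'],cv2.COLOR_RGB2BGR)[145:200,330:410],None,fx=9,fy=9,interpolation=cv2.INTER_CUBIC);cv2.imwrite('pics/z1.png',I)
E
```

```text
0.0525 0.034 125 125 126 126 125 122 123 121 111  90  67  50  46  43  46  53  77 101 119 129 136 150 178 206 223 232 234 235
0.0525 0.038 233 231 230 226 220 211 202 184 161 134 105  88  88  86  84  86  97 114 139 168 200 223 233 235 235 234 234 234
0.0525 0.042 235 234 235 235 236 235 235 234 231 212 161 106  93  90  87  89 105 139 180 214 230 234 234 234 234 234 234 234
0.0525 0.046 235 235 235 235 235 235 235 236 235 235 223 178 114  84  70  73 111 164 213 231 234 235 235 236 235 235 235 236
0.0525 0.049 235 235 235 235 235 235 235 236 236 235 227 185 117  82  56  35  70 143 209 231 236 237 237 237 237 236 236 237
0.0525 0.052 236 235 236 236 236 235 236 236 236 235 219 164 105  84  55  25  34  89 181 231 237 237 237 237 237 236 237 237
0.0525 0.055 237 237 237 237 237 237 237 237 235 217 149  80  72  66  53  42  41  47  85 152 211 234 238 238 238 238 237 237
0.0525 0.058 237 238 238 238 238 238 237 237 216 137  69  61  61  59  64  62  56  57  56  81 163 230 238 238 238 238 238 238
0.0525 0.06 236 237 238 239 239 238 238 238 236 231 227 229 229 229 229 229 224 221 222 214 221 235 
[... 550 characters left out ...]
5 235 235 235 236 236 235 229 192 121  83  56  38  73 145 206 230 236 236 236 236 236 236 236
0.056 0.052 235 236 235 236 236 236 235 236 236 236 235 222 168 107  82  51  24  38 105 196 234 237 237 237 237 237 237 237
0.056 0.055 235 236 237 237 237 237 237 237 237 236 217 149  80  74  66  52  39  41  53 104 177 222 236 238 238 237 237 237
0.056 0.058 237 237 237 238 238 238 238 237 237 214 133  69  62  58  58  61  56  54  52  55 104 194 234 238 238 238 238 238
0.056 0.06 234 235 235 237 239 238 238 238 238 236 232 229 231 230 228 228 228 220 219 214 208 227 237 238 238 238 238 237
-76 -75 -74 -73 -72 -71 -70 -69 -68 -67 -66 -65 -64 -63 -62 -61 -60 -59 -58 -57 -56 -55 -54 -53 -52 -51 -50 -49
```

View pics/z1.png

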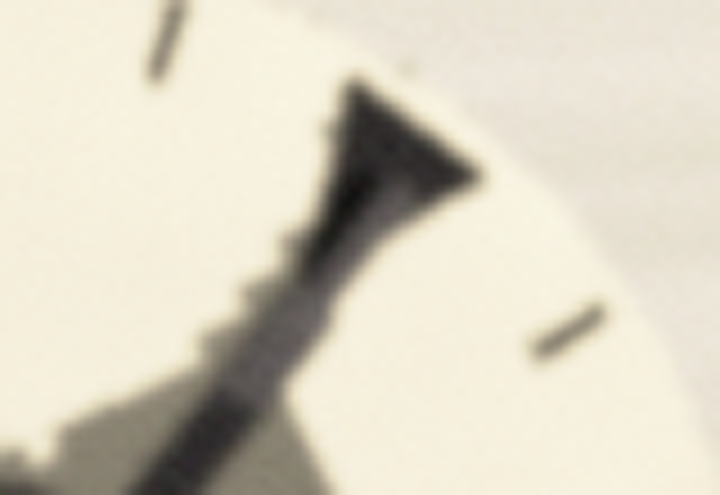

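The enlarged view shows the pointer (a light strip ending at (400,190)) lying on the wedge, whose outer corners are at (355,85) and (480,178). It is about 1° past the wedge's centre, so I'll nudge it back, release and recheck.

```bash
python3 -m creep '[[0.5,0,0,0,-0.002],[0.5,0,0,0,-0.003],[0.5,0,0,0,-0.003],[1,0,0,0,-0.003],[1,0,0,0,-0.003],[1,0,0,0,-0.003],[1,0,0,-0.04,-0.003],[1,0,0,-0.1,-0.003],[1,0,0,-0.16,-0.003],[1,0,0,-0.16,-0.003]]'
python3 - <<'E'
from h import *
from scipy.ndimage import map_coordinates
im=snap('wrist');f=im['frame'].astype(float)
for n in ('dial_centre','pointer_tip','zero_mark'):
    for d in eyes.place_of('wrist',n)[:2]: print(n,round(d['confidence'],2),np.round(d['centre'],1),np.round(atz(im,d['centre'],Z[n]),4))
cx,cy=.5355,-.3010
for z in (.0525,.056):
  for r in (.042,.046,.049,.052,.055,.058):
    a=np.radians(np.arange(-76,-48,1));P=np.array([proj(im,(cx+r*np.cos(t),cy+r*np.sin(t),z)) for t in a])
    v=map_coordinates(f.mean(2),[P[:,1],P[:,0]],order=1)
    print(z,r,' '.join('%3d'%x for x in v))
print(' '*10,' '.join('%3d'%x for x in range(-76,-48)))
for c in ('scene','top'):
    im=snap(c)
    for n in ('pointer_tip','zero_mark','stamp_seat'):
        for d in eyes.place_of(c,n)[:3]: print(c,n,round(d['confidence'],2),np.round(d['centre'],1),np.round(atz(im,d['centre'],.13 if n=='stamp_seat' else Z[n]),4))
E
```

```text
clock: 34.1
position: [0.54, -0.3025, 0.1528]
ee_rot: [0.002, 0.973, -0.233, 0.005]
contact_force: [0.5, -0.3, 0.1]
width: 0.0857
gripper_force: 0.0
pointer_tip 0.95 [354.4 160.6] [ 0.561  -0.3476  0.056 ]
zero_mark 0.6 [357.3 159.6] [ 0.5601 -0.3505  0.053 ]
0.0525 0.042 232 232 231 231 231 231 232 232 232 228 215 189 150 113  97  91  92 103 122 144 175 201 217 222 212 190 160 139
0.0525 0.046 231 231 231 232 232 232 232 232 232 232 230 222 197 157 118 108 127 164 206 220 227 231 231 230 230 227 216 195
0.0525 0.049 231 230 231 230 231 231 231 232 232 232 228 216 185 142 102  79  85 121 167 206 224 231 233 234 234 233 232 232
0.0525 0.052 232 231 231 230 231 231 232 231 231 226 209 167 120  87  78  70  66 100 159 208 227 232 233 234 234 233 233 233
0.0525 0.055 233 232 233 233 232 232 233 233 227 209 153  94  64  63  63  58  45  57 100 156 203 227 233 235 234 233 233 233
0.0525 0.058 233 234 233 234 234 234 234 230 207 159 113  92  92  89  87  89  82  79  83 111 168 213 231 234 235 234 233 234
0.056 0.042 232 232 232 231 231 231 231 232 232 231 228 213 186 145 110  93  89  93 104 12
[... 506 characters left out ...]
232 234 235 233 233 233
0.056 0.058 232 233 234 234 234 234 234 233 226 194 142 104  85  87  84  83  82  77  75  93 136 193 226 234 235 235 233 233
           -76 -75 -74 -73 -72 -71 -70 -69 -68 -67 -66 -65 -64 -63 -62 -61 -60 -59 -58 -57 -56 -55 -54 -53 -52 -51 -50 -49
scene pointer_tip 0.78 [180.1 190.7] [ 0.5699 -0.3387  0.056 ]
scene zero_mark 0.96 [176.5 189.7] [ 0.567  -0.3508  0.053 ]
scene stamp_seat 0.73 [295.4 228.8] [ 6.616e-01 -5.000e-04  1.300e-01]
scene stamp_seat 0.49 [408.8 198.3] [0.5105 0.2333 0.13  ]
top zero_mark 0.67 [443.6 204. ] [ 0.5546 -0.3435  0.053 ]
top stamp_seat 0.67 [329.2 185.5] [ 0.5996 -0.0147  0.13  ]
top stamp_seat 0.51 [235.  219.7] [0.5102 0.2319 0.13  ]
```

```bash
python3 -m creep '[[1,0,0,-0.06,0],[1,0,0,-0.1,0],[1,0,0,-0.1,0]]'; python3 -c "
from rig import manip
print(manip.sign_off())"
```

```text
clock: 35.0
position: [0.5387, -0.3016, 0.2013]
ee_rot: [0.001, 0.973, -0.232, 0.003]
contact_force: [0.7, 0.9, 0.2]
width: 0.0853
gripper_force: 0.0
the job is handed in; nothing more can be done
None
```

I handed the job in at 35.0 s: the stamp hangs upright in the rack's front fork over the tongue, and with the scale empty the pointer stands on the zero wedge, within about 1–2° by the wrist camera.

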